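# Hang a solder reel in its dispenser stand

## Robot

A 6-joint arm with a two-finger parallel gripper is mounted at the origin on a cart in front of the work surface, level with it; the furniture and walls round the work are solid. World frame = base frame: x ahead of the robot, y to its left, z up, the work surface at z = 0. Lengths are in m, angles in rad, forces in N, time in s.
With the tool pointing down it reaches from about 0.275 to 0.725 m from the base axis. Payload 15.9 kg.
Tool frame: the origin (TCP) lies at the centre of the arm's flange, where the gripper is bolted on; the fingertips stand 173 mm ahead of it and the grasp point (between the pads) lies 155 mm ahead of it; z points along the fingers, y is the line along which they close (so a half turn about z gives the same grasp; the last joint's range is limited). The gripper opens to 85 mm and grips with 20 to 120 N. Pads are 22 mm wide; open, the fingers measure 114 mm over their backs; the gripper's body (76 mm by 85 mm) begins 54 mm behind the grasp point. The pads swing forward as they close: fully open they stand 13 mm farther back than shut.
Start: joints at [1.224, 0.213, -0.034, 1.323, 0, 1.571], TCP at [0.17, 0.47, 0.405] pointing down, gripper open.
Joint ranges: [-2.98, 2.98], [-0.74, 1.72], [-1.14, 1.35], [-2.1, 2.04], [-1.57, 1.44], [-3.14, 3.14]. Speed limits (rad/s): [1.89, 1.89, 2.39, 2.57, 3.14, 3.14].

## Interface

Orientations are given as a unit quaternion [w, x, y, z].
In Python, from workcell import * gives the robot as it stands.
- The arm moves only by the tool arm_command, never from a script. Its argument "series" is a list of rows, each a list of 6 numbers: the shift along the tool's x, y, z normalised to -1 to 1, where 1 is 40 cm, then the turn, a rotation vector about the tool's x, y, z normalised to -1 to 1, where 1 is 90 degrees. In form: [[tx, ty, tz, wx, wy, wz], ...]. A call has 1 to 10 rows; each row is the pose to reach, as a shift and turn from the pose commanded when the call began, along the tool's axes at that moment; what a row does not reach only later rows make up. A row lasts 1/10 s, in which the tool goes at most 50 mm and 8.59 degrees, less where a joint would pass 70% of its speed; a pose out of reach is approached as far as the arm can. A call with a number of a shift or a turn outside -1 to 1 is refused whole. A call with a gripper value outside its range is refused whole. "claw" is the opening, from -1 (shut) to 1 (fully open), set as the call begins (left out, the last holds). The fingers move at their own pace and stop on an object; "newtons" is the grip in N (left out, the last holds). Time passes only in rows, so rows that repeat a pose let the fingers close. It gives the time, the measured TCP pose, the force, the opening and the grip force at its end, in the units of the state.
- observe(): the state, without advancing time (a new reading comes with each control period).
- get_image(name): name is "scene" or "top" or "wrist"; returns a dict with "frame" (384x512x3 uint8, blue, green, red), "z_map" (384x512 float32, m along the optical axis (not along the pixel's ray), 0 where there is no reading), "fx", "fy", "cx", "cy" (pixels), "k1" (the pictures are not rectified: a ray, as slopes to the right and down, at radius r is drawn at 1 + k1 r^2 times it, then the intrinsics apply), "extrinsics" (4x4, takes a point from world to camera coordinates); the wrist camera has in their place "mount" (4x4, takes a point from camera to tool coordinates, whose origin is the TCP and whose axes are the flange's). Camera axes: x right, y up, looking along -z (the intrinsics and any distortion apply to the point x, -y, -z); pixel columns grow to the right and rows downward; lengths in m; the calibration is good to about 2 mm. A picture is of the moment at which its call begins: read the wrist's pose just before it.
- sign_off(): hands the job in; it is judged then, once.
The state is a dict: "time": time; "q": joint angles; "qd": joint speeds; "joint_torque": joint torques, N m; "tool_pos": TCP position; "orientation": TCP orientation; "ft_force": force on the tool from outside, world axes, zero at the start; "torque": the same for the moment, N m; "finger_gap": opening from 0.0 (shut) to 1.0 (fully open); "grip_force": force on a finger pad.
Only numpy, scipy, OpenCV 4.12 (cv2) and the standard library are available. Lean on these libraries where they do the work, as an engineer would, in place of code of your own. Each camera call takes 0.05 s, during which the arm holds its last target. There are 200 camera calls.

## Task

Put the solder reel on its axle into the blue stand: lower both axle ends into the two open slots so that the axle lies level on the orange sprung catches, and let go. The stand's right-hand cheek has been left clamped a little forward or back of square, so feel for its slot. Then press the reel gently down until both ends have snapped under their catches and sit evenly on the bottom of the slots, and leave it there. Do not strain the stand, and leave the flux jar, the gauge and the tape roll where they are.

Things in the scene. Friction and masses are not known exactly. Their poses are not given: they have to be found in the camera images.
- reel_center (a point): Centre of the solder reel: white wire on a spool with dark flanges, for grasping a solid cylinder of 55 mm diameter, 40 mm long, fixed on a steel axle along this point's y axis (x and z turn as the reel rolls). About 0.28 kg. Starts lying on the cradle, axle level; can be grasped from above across its 55 mm diameter.
- stand_seat (a point): Where the reel centre lies when fully home with both cheeks square: midway between the cheeks, 45 mm above the bench. y along the axle, x across it, z up. The cheeks, 50 mm in x and 6 mm thick, stand 38 mm either side in y, tops 25 mm above this point. Each has a slot 10 mm wide, open at the top, flaring to 13 mm over its top 6 mm, flat floor 4 mm below this point.
- slot_left (a point): Where the axle's centre line lies when home in the slot on the stand's +y side (4 mm above the slot floor). An axle laid in the slots stops under its own weight on the catches, its centre 11 to 15 mm above this point. Past the catches the resistance drops, then the axle meets the hard floor.
- catch_left (a joint): Orange catch of the +y slot, round nose of 5 mm radius, centre 8 mm above slot_left, sticking 4 mm into the slot from +x. 0 = fully out, grows as the axle pushes it back (m, up to 0.006); springs back by itself. About 5 to 7 N down on an axle end passes it (9 to 14 N in the middle of the reel's top); pressing one end tilts the reel and can leave the other up.
- catch_right (a joint): Orange catch of the -y slot, the same (0 = fully out), moving with the shifted -y cheek; its value does not tell where that cheek stands.
- reel_stand: The blue stand on its grey base (80 x 104 mm, top 8 mm above the bench), fixed to the bench; origin on the bench under stand_seat, same axes. Its +y cheek is fixed. Its -y cheek (right-hand, on an aluminium rail) is clamped up to 11 mm to the -x or +x side of square, differently each time and not reported: find its slot by touch or sight. The home reel then lies a little skew.
- cradle: Low grey rest, 44 x 50 mm, fixed to the bench, origin on the bench under its centre; two black rubber bars along its y, tops 17 mm high, 36 mm apart, carry the reel.
- reel: The reel, same point and axes as reel_center. Its axle is 8 mm in diameter; brass spacers of 13 mm diameter flank the spool out to 30 mm from the centre, rubber caps of 13 mm diameter cover it from 44 to 54 mm. The bare axle between 31 and 44 mm goes into the slots; either end may go in either slot.
- flux_jar_c (a point): Bystander: cream and white flux jar, 48 mm diameter, 26 mm high; this point is on its axis 10 mm above the bench.
- small_gauge_c (a point): Bystander: small round white gauge, 45 mm diameter, 21 mm high; point on its axis 10 mm above the bench.
- tape_roll_c (a point): Bystander: black roll of insulating tape lying flat, 63 mm diameter, 19 mm high; point on its axis 10 mm above the bench.
Mind the look-alikes: they are no part of the job. Leave any green look-alike of the reel_stand alone.

How it is judged:
By the outcome, as a careful person would: the job done as asked, in the order asked, and still so for the second after the job is handed in, with the robot touching nothing.
It also fails if it takes over 72 s, if anything falls off the work surface, if the arm or the gripper's body presses on something with over 40 N, if the wrist force passes 120 N, or if a joint passes its speed limit or range.

## Working session

There is one attempt and no reset: what is moved stays moved. The work goes in short steps, Python scripts to look and compute and a tool call to move; the robot and the scene stay as the last step left them, time stands still between calls to the robot, and variables do not carry over. Pictures are saved under pics/ and viewed, at most 10 in all, crops included, and the job is handed in when it is done.

Besides the shell and the picture viewer there is one more tool, called after "Emit:" as name(argument=value, ...) on one line, values as JSON. arm_command: Moves the arm, as the interface text tells. Scaled input: -1 to 1 covers 40 cm each way for a shift and 90 degrees each way for a turn. Its arguments: {"type":"object","properties":{"series":{"type":"array"},"claw":{"type":"number"},"newtons":{"type":"number"}},"required":["series"]}

```bash
mkdir -p pics; ls; cat > h.py <<'E'
from workcell import *
import numpy as np, cv2, json
from scipy.spatial.transform import Rotation as R
def T_tool(s):
    T=np.eye(4);q=s["orientation"];T[:3,:3]=R.from_quat([q[1],q[2],q[3],q[0]]).as_matrix();T[:3,3]=s["tool_pos"];return T
def grab(name,png=None):
    s=observe();d=get_image(name)
    d["c2w"]=T_tool(s)@np.array(d["mount"]) if name=="wrist" else np.linalg.inv(np.array(d["extrinsics"]))
    if png: cv2.imwrite("pics/"+png,d["frame"])
    return d
def und(d,u,v):
    x=(np.asarray(u,float)-d["cx"])/d["fx"];y=(np.asarray(v,float)-d["cy"])/d["fy"]
    X,Y=x,y
    for _ in range(8):
        k=1+d["k1"]*(X*X+Y*Y);X,Y=x/k,y/k
    return X,Y
def pt(d,u,v,z=None):
    """world point at pixel: by depth, or on plane world z"""
    X,Y=und(d,u,v)
    r=np.array([X,-Y,-1.0]);o=d["c2w"][:3,3];rw=d["c2w"][:3,:3]@r
    t=d["z_map"][int(round(v)),int(round(u))] if z is None else (z-o[2])/rw[2]
    return o+t*rw
def cloud(d):
    v,u=np.mgrid[0:384,0:512];X,Y=und(d,u,v);Z=d["z_map"]
    P=np.stack([X*Z,-Y*Z,-Z],-1)@d["c2w"][:3,:3].T+d["c2w"][:3,3]
    P[Z==0]=np.nan;return P
E
python3 - <<'E'
from h import *
import pickle
s=observe();print(s)
a=grab("scene","s0.png");b=grab("top","t0.png");pickle.dump((a,b),open("d0.pkl","wb"))
E
```

```text
pics
{'time': 0.0, 'q': array([ 1.22402225e+00,  2.13366611e-01, -3.50292887e-02,  1.32347280e+00,
       -7.59327809e-06,  1.57079588e+00]), 'qd': array([-8.65391661e-04, -5.26661366e-04,  1.75185213e-03,  7.63292757e-04,
       -2.26771071e-05,  2.09774458e-04]), 'joint_torque': array([ 3.11475014e-03, -6.86165571e+01,  4.87114513e+01,  1.73728389e-02,
        5.79059156e-05,  3.95332893e-05]), 'tool_pos': array([0.16989009, 0.4701155 , 0.40422265]), 'orientation': array([-8.87633018e-05,  1.72519341e-01,  9.85005984e-01, -5.28803217e-04]), 'ft_force': array([-1.13594268, -0.27735992, -0.75429217]), 'torque': array([0.0076948 , 0.03753072, 0.04008513]), 'grip_force': 0.0, 'finger_gap': 1.0037430326423722}
```

View pics/s0.png

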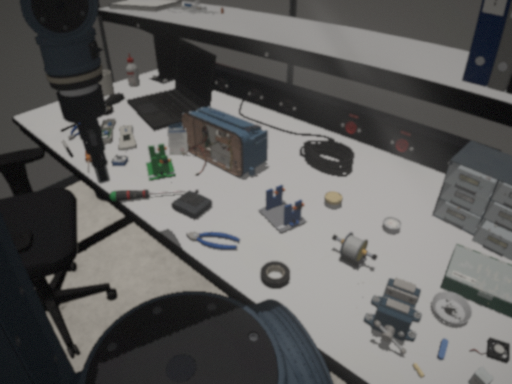

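View pics/t0.png

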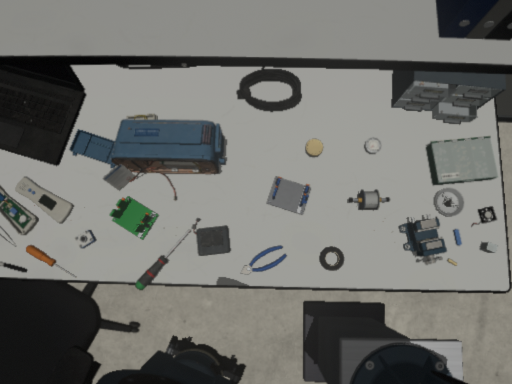

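The reel is at scene (355,248) / top (371,200). Stand candidates are the blue one at scene (285,207) / top (289,194), the green one at scene (158,163), and a blue vise-like device at scene (395,310). The blue stand with two slotted cheeks on a grey base fits. I'll confirm it in one crop.

```bash
python3 - <<'E'
from h import *
import pickle
a,b=pickle.load(open("d0.pkl","rb"))
for n,u,v in [("reel",371,200),("stand",289,194),("jar",314,147),("gauge",373,145),("tape",331,258),("green",133,217)]:
    print(n,pt(b,u,v).round(3))
c=cv2.resize(b["frame"][165:225,250:410],None,fx=5,fy=5,interpolation=cv2.INTER_CUBIC)
e=cv2.resize(a["frame"][180:270,250:385],None,fx=5,fy=3.3,interpolation=cv2.INTER_CUBIC)[:,:800]
e=cv2.copyMakeBorder(e,0,0,0,800-e.shape[1],cv2.BORDER_CONSTANT)
cv2.imwrite("pics/c0.png",np.vstack([c,e])[:600])
P=cloud(b)
for n,(u0,u1,v0,v1),zt in [("reel",(340,400,180,220),0.045),("stand",(260,320,170,220),0.06)]:
    Q=P[v0:v1,u0:u1].reshape(-1,3);Q=Q[Q[:,2]>zt];print(n,len(Q),Q.mean(0).round(4),Q.min(0).round(3),Q.max(0).round(3))
E
```

```text
reel [0.509 0.092 0.062]
stand [0.528 0.301 0.008]
jar [0.659 0.235 0.023]
gauge [0.67  0.071 0.021]
tape [0.358 0.186 0.001]
green [0.454 0.726 0.009]
reel 330 [0.5126 0.0915 0.0563] [0.489 0.04  0.045] [0.54  0.145 0.068]
stand 83 [0.5281 0.3031 0.0693] [0.494 0.257 0.06 ] [0.564 0.349 0.074]
```

View pics/c0.png

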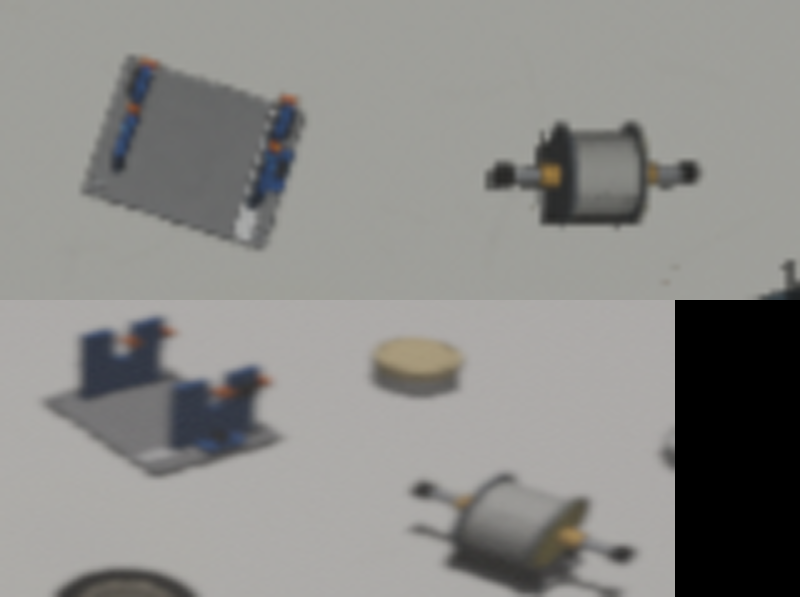

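```bash
cat >> h.py <<'E'
def plan(p,closeyaw,down=True):
    """shift/turn row to world TCP pos p with tool y along world yaw (tool down)"""
    s=observe();T=T_tool(s);y=np.array([np.cos(closeyaw),np.sin(closeyaw),0])
    if y@T[:3,1]<0:y=-y
    z=np.array([0,0,-1.]);M=np.stack([np.cross(y,z),y,z],1)
    rv=R.from_matrix(T[:3,:3].T@M).as_rotvec()/(np.pi/2)
    d=T[:3,:3].T@(np.array(p)-T[:3,3])/0.4
    print("row",d.round(4),rv.round(4),"dist",np.linalg.norm(d*.4).round(3),"q6",s["q"][5].round(3))
E
python3 - <<'E'
from h import *
import pickle
a,b=pickle.load(open("d0.pkl","rb"))
P=cloud(b)
Q=P[180:220,340:400].reshape(-1,3);Q=Q[(Q[:,2]>0.028)]
for d in(b,):
    m=Q[:,2]>0.035
    c=Q[m].mean(0);U,S,V=np.linalg.svd(Q[m][:,:2]-c[:2]);print(c,V[0],np.degrees(np.arctan2(V[0][1],V[0][0])),S)
    for lo,hi in[(0.035,.05)]:
        k=Q[(Q[:,2]>lo)&(Q[:,2]<hi)&(abs(Q[:,1]-.0915)>.032)];print(len(k));
        A=k[k[:,1]>.09].mean(0);B=k[k[:,1]<.09].mean(0);print(A,B,(A+B)/2,np.degrees(np.arctan2(*(A-B)[[1,0]])))
w=get_image("wrist");print(np.array(w["mount"]).round(3),w["fx"])
plan([.51,.17,.40],np.radians(0))
plan([.51,.17,.40],np.radians(-20))
E
```

```text
[0.51255444 0.09268862 0.05325413] [-0.01758446  0.99984538] 91.00756743810554 [0.45566596 0.25160441]
60
[0.51227772 0.13641233 0.04338866] [0.51516403 0.0467124  0.04341124] [0.51372088 0.09156236 0.04339995] 91.84299509126002
[[-0.     0.96   0.278  0.071]
 [ 1.     0.    -0.001  0.   ]
 [-0.001  0.278 -0.96   0.03 ]
 [ 0.     0.     0.     1.   ]] 321.75897287960197
row [-1.0547 -0.4167  0.0112] [-5.000e-04  3.000e-04  7.792e-01] dist 0.454 q6 1.571
row [-1.0547 -0.4167  0.0112] [-4.000e-04 -4.000e-04 -9.985e-01] dist 0.454 q6 1.571
```

Emit:
arm_command(series=[[-0.99, -0.27, 0.02, 0, 0, 0.77], [-0.99, -0.27, 0.02, 0, 0, 0.77], [-0.99, -0.27, 0.02, 0, 0, 0.77], [-0.99, -0.27, 0.02, 0, 0, 0.77], [-0.99, -0.27, 0.02, 0, 0, 0.77], [-0.99, -0.27, 0.02, 0, 0, 0.77], [-0.99, -0.27, 0.02, 0, 0, 0.77], [-0.99, -0.27, 0.02, 0, 0, 0.77], [-0.99, -0.27, 0.02, 0, 0, 0.77], [-0.99, -0.27, 0.02, 0, 0, 0.77]], claw=1)

```text
time: 1.15
tool_pos: [0.5067, 0.2329, 0.396]
orientation: [-0.0, 0.703, 0.711, -0.001]
ft_force: [-0.2, 0.8, -0.2]
finger_gap: 1.002
grip_force: 0.0
```

```bash
python3 - <<'E'
from h import *
import pickle
s=observe();print(s["tool_pos"],T_tool(s)[:3,:2].T.round(3),s["q"].round(2),s["ft_force"].round(1))
w=grab("wrist","w0.png");pickle.dump(w,open("w0.pkl","wb"))
P=cloud(w);
m=(P[...,2]>.035)&(P[...,2]<.12)
import scipy.ndimage as nd
L,n=nd.label(m)
for i in range(1,n+1):
    k=L==i
    if k.sum()>20:
        ii=np.argwhere(k);print(k.sum(),ii.min(0),ii.max(0),P[k].min(0).round(3),P[k].max(0).round(3),P[k].mean(0).round(3))
cv2.imwrite("pics/w0b.png",cv2.resize(w["frame"],None,fx=1.5,fy=1.5,interpolation=cv2.INTER_CUBIC))
E
```

```text
[0.50672834 0.23290123 0.39598698] [[-0.012  1.    -0.   ]
 [ 1.     0.012 -0.001]] [ 0.43  0.34  0.11  1.34 -0.    1.99] [-0.2  0.8 -0.2]
761 [ 41 261] [ 71 321] [0.512 0.326 0.035] [0.566 0.348 0.073] [0.539 0.337 0.061]
578 [126 240] [151 297] [0.495 0.253 0.035] [0.549 0.275 0.072] [0.522 0.265 0.062]
2275 [242 234] [328 281] [0.487 0.037 0.035] [0.542 0.146 0.067] [0.514 0.097 0.053]
```

View pics/w0b.png

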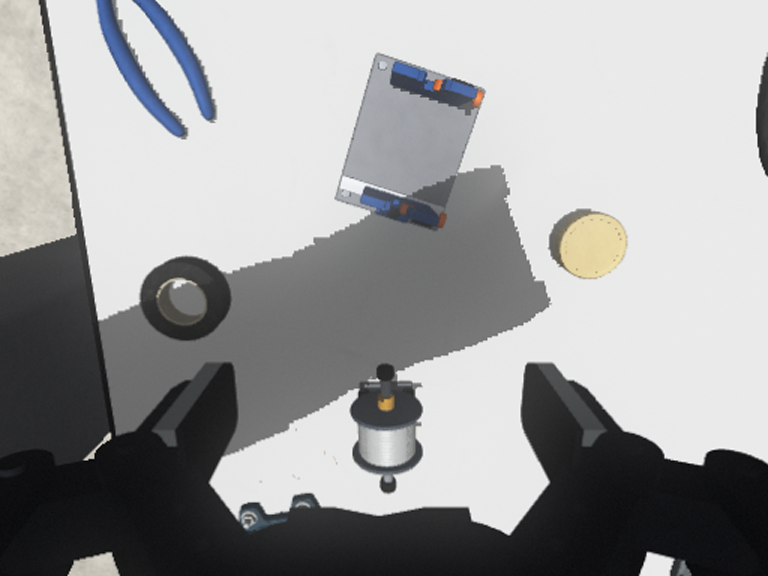

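The wrist picture shows the stand at about (410,140): left cheek top (437,85), right cheek (403,207), with orange catch noses on the right (+x). The reel is at (387,430), axle vertical in the image. Next I'll measure the cheeks from the depth map.

```bash
python3 - <<'E'
from h import *
import pickle
w=pickle.load(open("w0.pkl","rb"));P=cloud(w);F=w["frame"].astype(int)
# base top
m=(P[...,2]>.004)&(P[...,2]<.013)&(P[...,0]>.46)&(P[...,0]<.60)&(P[...,1]>.22)&(P[...,1]<.39)
mm=(abs(P[...,0]-.53)<.08)&(abs(P[...,1]-.301)<.09)&(P[...,2]>.004)
r=cv2.minAreaRect((P[mm][:,:2]*1000).astype(np.float32));print("base rect",r,mm.sum())
# direct: corner pixels on z=.008 (from view /1.5)
for u,v in[(378,53),(485,88),(337,196),(441,229)]:print("corner",pt(w,u/1.5,v/1.5,.008).round(4))
B,G,Rr=F[...,0],F[...,1],F[...,2]
org=(Rr>G+60)&(Rr>B+60)
yaw=np.radians(-16)
for n,ylo,yhi in[("L",.31,.36),("R",.245,.285)]:
    reg=(P[...,1]>ylo)&(P[...,1]<yhi)&(abs(P[...,0]-.53)<.06)
    blue=reg&(B>Rr+25)&(P[...,2]>.0665)
    Q=P[blue&~org];c=Q.mean(0);U,S,V=np.linalg.svd(Q[:,:2]-c[:2],full_matrices=False);print(n,len(Q),c.round(4),"yaw",np.degrees(np.arctan2(V[0][1],V[0][0])))
    for sgn in (0,):
        ex=np.array([np.cos(yaw),np.sin(yaw)]);ey=np.array([-ex[1],ex[0]])
        t=(Q[:,:2]@ex)*1000;print(" s range",t.min().round(1),t.max().round(1),"gap hist",np.histogram(t,bins=np.arange(np.floor(t.min()),t.max()+2,2))[0], "y",(Q[:,:2]@ey*1000).min().round(1),(Q[:,:2]@ey*1000).max().round(1))
    O=P[reg&org&(P[...,2]>.03)];
    import scipy.ndimage as nd
    L,k=nd.label(reg&org)
    for i in range(1,k+1):
        if (L==i).sum()>3: o=P[L==i].mean(0);print(" orange",(L==i).sum(),o.round(4),"s",(o[:2]@ex*1000).round(1),"y",(o[:2]@ey*1000).round(1))
# reel axle
Q=P[235:335,225:290].reshape(-1,3);Q=Q[(Q[:,2]>.035)]
A=Q[Q[:,1]>.133];Bq=Q[Q[:,1]<.05];print("caps",A.mean(0),A[:,2].max(),Bq.mean(0),Bq[:,2].max())
z=Q[Q[:,2]>.060];print("ridge",z.mean(0),z.min(0),z.max(0))
E
```

```text
base rect ((522.6973876953125, 291.99072265625), (145.4501495361328, 141.99571228027344), 0.03143497183918953) 41416
corner [0.5042 0.3626 0.008 ]
corner [0.5784 0.3414 0.008 ]
corner [0.4753 0.2665 0.008 ]
corner [0.5528 0.2431 0.008 ]
L 332 [0.5361 0.3391 0.0708] yaw -16.592294306914805
 s range 397.4 446.7 gap hist [13 18 18 18 16 18 18 17 18 13  2  0  0  0  0 12 18 17 17 17 16 17 17 17
 15] y 470.7 476.9
 orange 31 [0.5398 0.3382 0.0578] s 425.7 y 473.9
 orange 37 [0.5643 0.3307 0.0583] s 451.3 y 473.4
R 214 [0.5145 0.2666 0.0708] yaw -16.720428212312857
 s range 400.4 449.3 gap hist [12 14 15 15 14 14 14 13 16  8  0  0  0  0  0  0 10  7  8 11 11 11 10  7
  4] y 395.2 401.3
caps [0.51198629 0.14167242 0.04274279] 0.04701642500544989 [0.51566869 0.0449674  0.04337538] 0.04695221324900789
ridge [0.51398851 0.09237231 0.06225607] [0.49656818 0.07231345 0.06000895] [0.53215762 0.1132936  0.06715884]
```

```bash
python3 - <<'E'
from h import *
plan([.514,.0925,.28],np.radians(2.0))
plan([.514,.0925,.190],np.radians(2.0))
E
```

```text
row [-0.3536  0.0158  0.2907] [-0.0006  0.0001 -0.013 ] dist 0.183 q6 1.989
row [-0.3535  0.016   0.5157] [-0.0006  0.0001 -0.013 ] dist 0.25 q6 1.989
```

Emit:
arm_command(series=[[-0.12, 0.005, 0.05, 0, 0, -0.013], [-0.24, 0.01, 0.15, 0, 0, -0.013], [-0.3535, 0.016, 0.25, 0, 0, -0.013], [-0.3535, 0.016, 0.32, 0, 0, -0.013], [-0.3535, 0.016, 0.39, 0, 0, -0.013], [-0.3535, 0.016, 0.45, 0, 0, -0.013], [-0.3535, 0.016, 0.49, 0, 0, -0.013], [-0.3535, 0.016, 0.515, 0, 0, -0.013], [-0.3535, 0.016, 0.515, 0, 0, -0.013]], claw=1)

```text
time: 2.1
tool_pos: [0.5132, 0.0937, 0.19]
orientation: [-0.001, 0.694, 0.72, -0.001]
ft_force: [-0.2, 0.9, -0.2]
finger_gap: 1.0
grip_force: 0.0
```

Emit:
arm_command(series=[[0, 0, 0, 0, 0, 0], [0, 0, 0, 0, 0, 0], [0, 0, 0, 0, 0, 0], [0, 0, 0, 0, 0, 0], [0, 0, 0, 0, 0, 0], [0, 0, 0, 0, 0, 0], [0, 0, 0, 0, 0, 0], [0, 0, 0, 0, 0, 0]], claw=-1, newtons=30)

```text
time: 2.9
tool_pos: [0.514, 0.093, 0.1918]
orientation: [-0.0, 0.695, 0.719, 0.0]
ft_force: [-6.6, 1.2, 12.2]
finger_gap: 0.626
grip_force: 29.5
```

Emit:
arm_command(series=[[0, 0, -0.03, 0, 0, 0], [0, 0, -0.1, 0, 0, 0], [0, 0, -0.18, 0, 0, 0], [0, 0, -0.25, 0, 0, 0], [0, 0, -0.25, 0, 0, 0], [0, 0, -0.25, 0, 0, 0]])

```text
time: 3.5
tool_pos: [0.5143, 0.0928, 0.2915]
orientation: [0.001, 0.695, 0.719, 0.001]
ft_force: [0.1, 0.5, -3.0]
finger_gap: 0.626
grip_force: 33.5
```

```bash
python3 - <<'E'
from h import *
s=observe();print(s["tool_pos"],s["ft_force"].round(2),s["finger_gap"],s["grip_force"])
plan([.5275,.3024,.275],np.radians(-13.6))
E
```

```text
[0.51426861 0.09276474 0.29151849] [ 0.06  0.45 -3.04] 0.6263496166441995 33.50488585419953
row [0.5226 0.0512 0.0415] [ 0.001  -0.0003  0.1733] dist 0.211 q6 1.714
```

Emit:
arm_command(series=[[0.08, 0.008, 0, 0, 0, 0.04], [0.19, 0.02, 0, 0, 0, 0.09], [0.3, 0.03, 0, 0, 0, 0.13], [0.41, 0.04, 0.01, 0, 0, 0.173], [0.49, 0.051, 0.03, 0, 0, 0.173], [0.5226, 0.051, 0.0415, 0, 0, 0.173], [0.5226, 0.051, 0.0415, 0, 0, 0.173], [0.5226, 0.051, 0.0415, 0, 0, 0.173]])

```text
time: 4.3
tool_pos: [0.5269, 0.3017, 0.2734]
orientation: [0.0, 0.786, 0.619, -0.001]
ft_force: [-0.8, 0.2, -2.7]
finger_gap: 0.622
grip_force: 33.5
```

```bash
python3 - <<'E'
from h import *
import pickle
s=observe();T=T_tool(s);print(s["tool_pos"],np.degrees(np.arctan2(T[1,1],T[0,1])),s["ft_force"].round(2),s["finger_gap"])
w=grab("wrist");pickle.dump(w,open("w1.pkl","wb"))
cv2.imwrite("pics/w1.png",cv2.resize(w["frame"],None,fx=1.5,fy=1.5,interpolation=cv2.INTER_CUBIC))
E
```

```text
[0.52690395 0.30166107 0.2733806 ] -13.562654958788587 [-0.8   0.19 -2.73] 0.6223715775589879
```

View pics/w1.png

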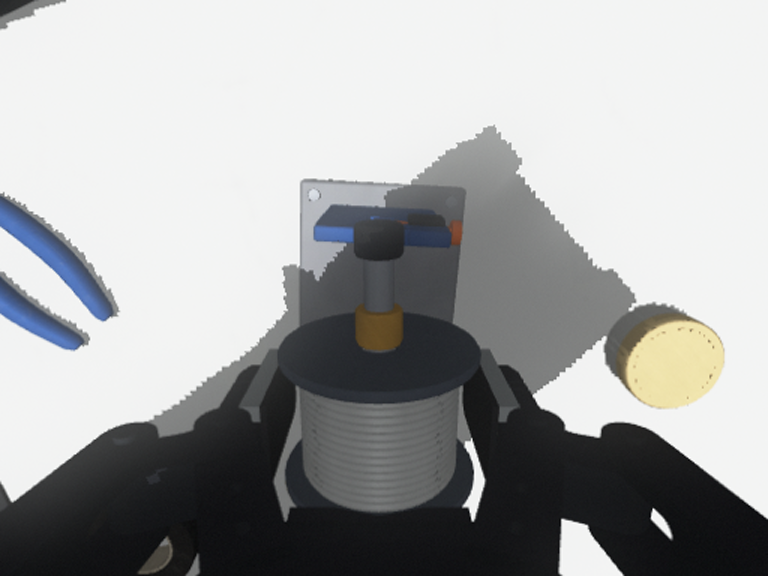

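```bash
cat > m1.py <<'E'
from h import *
import pickle,sys
w=pickle.load(open(sys.argv[1],"rb"));P=cloud(w);F=w["frame"].astype(int);B,G,Rr=[F[...,i] for i in range(3)]
yaw=np.radians(-16.5);ex=np.array([np.cos(yaw),np.sin(yaw),0]);ey=np.array([-ex[1],ex[0],0]);O=np.array([.5275,.3024,0])
S=np.stack([(P-O)@ex,(P-O)@ey,P[...,2]],-1)*1000
top=(B>Rr+25)&(abs(S[...,2]-70.5)<4)&(abs(S[...,1]-38)<8)&(abs(S[...,0])<30)
q=S[top];print("cheek L top s",q[:,0].min(),q[:,0].max(),"y",q[:,1].min(),q[:,1].max(),"z",q[:,2].mean())
for n,a,b in[("cap",44,56),("axle",31,44),("spacer",21,30),("reel",-20,20)]:
    k=(S[...,1]>a)&(S[...,1]<b)&(S[...,2]>78)&(abs(S[...,0])<(30 if n=="reel" else 12))
    q=S[k]
    if len(q): print(n,len(q),"s",q[:,0].min().round(1),q[:,0].max().round(1),"y",q[:,1].min().round(1),q[:,1].max().round(1),"z max",q[:,2].max().round(1))
# axle axis fit: for y slices, s mid
for y in range(-20,56,5):
    k=(abs(S[...,1]-y)<2.5)&(S[...,2]>80)&(abs(S[...,0])<30);q=S[k]
    if len(q)>5:print(y,((q[:,0].min()+q[:,0].max())/2).round(1),q[:,2].max().round(1),len(q))
E
python3 m1.py w1.pkl
```

```text
cheek L top s -26.636410487439118 22.700713209306357 y 34.68558172507354 40.84661205682306 z 70.86189204857507
cap 707 s -9.7 3.0 y 44.0 51.2 z max 128.4
axle 669 s -9.5 3.0 y 31.0 44.0 z max 127.9
spacer 727 s -8.5 4.4 y 21.0 30.0 z max 128.7
reel 31168 s -30.0 30.0 y -20.0 20.0 z max 197.2
-20 0.3 144.0 1643
-15 -0.3 144.2 1124
-10 -0.4 144.7 1432
-5 -1.0 144.2 1633
0 -0.9 146.3 1716
5 -1.2 185.9 1784
10 -0.0 189.2 7034
15 0.0 195.8 9831
20 3.5 197.2 5894
25 -2.1 128.7 389
30 -2.2 127.3 345
35 -2.6 125.9 243
40 -3.2 126.3 233
45 -3.3 128.4 422
50 -3.3 128.2 400
```

```bash
python3 - <<'E'
from h import *
import pickle
w=pickle.load(open("w1.pkl","rb"))
yaw=np.radians(-16.5);ex=np.array([np.cos(yaw),np.sin(yaw),0]);ey=np.array([-ex[1],ex[0],0]);O=np.array([.5275,.3024,0])
for n,v,z in[("cap in",258,.126),("spacer out",309,.128)]:
    p=pt(w,379/1.5,v/1.5,z);print(n,((p-O)@ex*1000).round(1),((p-O)@ey*1000).round(1))
p=T_tool(observe())[:3,3]
t=p+.0008*ex+.0010*ey
for z in(.235,.215):t[2]=z;plan(t,np.radians(-13.6))
E
```

```text
cap in -2.9 42.5
spacer out -2.3 29.7
row [0.0025 0.0022 0.0971] [-0.0003  0.0006 -0.0001] dist 0.039 q6 2.328
row [0.0025 0.0022 0.1471] [-0.0003  0.0006 -0.0001] dist 0.059 q6 2.328
```

Emit:
arm_command(series=[[0.0025, 0.0022, 0.03, 0, 0, 0], [0.0025, 0.0022, 0.065, 0, 0, 0], [0.0025, 0.0022, 0.09, 0, 0, 0], [0.0025, 0.0022, 0.102, 0, 0, 0], [0.0025, 0.0022, 0.108, 0, 0, 0], [0.0025, 0.0022, 0.114, 0, 0, 0], [0.0025, 0.0022, 0.119, 0, 0, 0], [0.0025, 0.0022, 0.124, 0, 0, 0], [0.0025, 0.0022, 0.124, 0, 0, 0]])

```text
time: 5.25
tool_pos: [0.5283, 0.3032, 0.2244]
orientation: [0.0, 0.786, 0.619, -0.0]
ft_force: [0.1, -0.3, -2.4]
finger_gap: 0.624
grip_force: 33.5
```

```bash
python3 - <<'E'
from h import *
import pickle
s=observe();T=T_tool(s);print(s["tool_pos"],np.degrees(np.arctan2(T[1,1],T[0,1])),s["ft_force"].round(2),s["torque"].round(3),s["finger_gap"])
w=grab("wrist");pickle.dump(w,open("w2.pkl","wb"));s=grab("scene");pickle.dump(s,open("s2.pkl","wb"))
c=cv2.resize(w["frame"][90:240,180:330],None,fx=4,fy=4,interpolation=cv2.INTER_CUBIC)
cv2.imwrite("pics/w2.png",c)
E
sed -i 's/>78)/>68)/;s/>80)/>65)/' m1.py; python3 m1.py w2.pkl
```

```text
[0.52825862 0.30317392 0.22443086] -13.567489935342216 [ 0.07 -0.3  -2.44] [0.011 0.005 0.03 ] 0.624068196920185
cheek L top s -26.433193789883468 23.283120643207134 y 34.57073193500558 41.15832819260549 z 70.59881335710035
cap 836 s -8.7 4.0 y 44.0 53.3 z max 79.6
axle 1122 s -12.0 12.0 y 31.0 44.0 z max 77.3
spacer 942 s -12.0 12.0 y 21.0 30.0 z max 148.1
reel 27777 s -30.0 30.0 y -20.0 20.0 z max 147.3
-20 1.1 94.0 721
-15 4.0 95.1 1561
-10 0.6 95.2 1251
-5 0.4 95.1 1529
0 -0.0 95.6 1601
5 -0.5 97.6 1790
10 -0.0 139.7 5538
15 0.0 144.8 5623
20 0.1 148.3 11360
25 6.0 148.2 389
30 -1.2 79.4 422
35 -1.5 77.2 825
40 -1.4 77.3 1363
45 -2.3 79.5 324
50 -2.4 79.6 444
55 -2.0 79.0 138
```

View pics/w2.png

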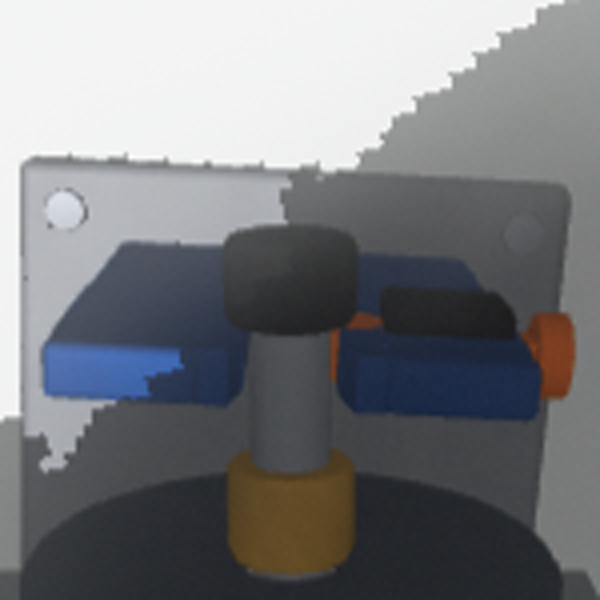

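The left axle end sits centred over its slot: axle at (290,400), slot edges at about (243,380) and (340,380). I'll go down slowly and watch the force, to feel for the right slot.

Emit:
arm_command(series=[[0, 0, 0.003, 0, 0, 0], [0, 0, 0.006, 0, 0, 0], [0, 0, 0.009, 0, 0, 0], [0, 0, 0.009, 0, 0, 0]])

```text
time: 5.75
tool_pos: [0.5282, 0.3031, 0.2207]
orientation: [-0.0, 0.786, 0.619, -0.0]
ft_force: [-0.7, 1.1, -3.0]
finger_gap: 0.631
grip_force: 33.5
```

```bash
cat > st.py <<'E'
from h import *
s=observe();T=T_tool(s);O=T[:3,3]*0
print(s["time"],s["tool_pos"].round(4),"yaw",np.degrees(np.arctan2(T[1,1],T[0,1])).round(2),"F tool",(T[:3,:3].T@s["ft_force"]).round(2),"M tool",(T[:3,:3].T@s["torque"]).round(3),s["finger_gap"].round(3),s["grip_force"])
E
python3 st.py
```

```text
Traceback (most recent call last):
  File "st.py", line 3, in <module>
    print(s["time"],s["tool_pos"].round(4),"yaw",np.degrees(np.arctan2(T[1,1],T[0,1])).round(2),"F tool",(T[:3,:3].T@s["ft_force"]).round(2),"M tool",(T[:3,:3].T@s["torque"]).round(3),s["finger_gap"].round(3),s["grip_force"])
                                                                                                                                                                                        ^^^^^^^^^^^^^^^^^^^^^
AttributeError: 'float' object has no attribute 'round'
```

No contact yet. Continue.

Emit:
arm_command(series=[[0, 0, 0.003, 0, 0, 0], [0, 0, 0.006, 0, 0, 0], [0, 0, 0.009, 0, 0, 0], [0, 0, 0.009, 0, 0, 0]])

```text
time: 6.15
tool_pos: [0.5282, 0.3031, 0.2171]
orientation: [-0.0, 0.786, 0.619, -0.0]
ft_force: [0.5, 0.0, -2.7]
finger_gap: 0.625
grip_force: 33.5
```

```bash
sed -i 's/s\["finger_gap"\].round(3)/s["finger_gap"]/' st.py; python3 st.py
```

```text
6.15 [0.5282 0.3031 0.2171] yaw -13.57 F tool [0.14 0.52 2.69] M tool [-0.059 -0.043  0.025] 0.6245387807611948 33.50451244041324
```

Emit:
arm_command(series=[[0, 0, 0.003, 0, 0, 0], [0, 0, 0.006, 0, 0, 0], [0, 0, 0.009, 0, 0, 0], [0, 0, 0.011, 0, 0, 0], [0, 0, 0.011, 0, 0, 0]])

```text
time: 6.65
tool_pos: [0.5283, 0.3032, 0.2131]
orientation: [-0.0, 0.786, 0.619, 0.0]
ft_force: [-0.6, 0.1, 1.3]
finger_gap: 0.626
grip_force: 33.9
```

```bash
python3 st.py
```

```text
6.65 [0.5283 0.3032 0.2131] yaw -13.57 F tool [-0.04 -0.62 -1.26] M tool [ 0.283 -0.19  -0.023] 0.6261749682423999 33.88414241373539
```

Emit:
arm_command(series=[[0, 0, 0.0015, 0, 0, 0], [0, 0, 0.003, 0, 0, 0], [0, 0, 0.003, 0, 0, 0]])

```text
time: 6.95
tool_pos: [0.5283, 0.3033, 0.2125]
orientation: [-0.0, 0.786, 0.619, 0.0]
ft_force: [-6.1, -1.9, 10.5]
finger_gap: 0.628
grip_force: 34.8
```

```bash
python3 st.py
```

```text
6.95 [0.5283 0.3033 0.2125] yaw -13.56 F tool [ -3.22  -5.47 -10.47] M tool [ 0.964 -0.485  0.03 ] 0.628294294298269 34.80906176380813
```

Emit:
arm_command(series=[[0, 0, -0.003, 0, 0, 0], [0, 0, -0.003, 0, 0, 0], [0, 0, -0.0025, 0, 0, 0]])

```text
time: 7.25
tool_pos: [0.5283, 0.3032, 0.2129]
orientation: [-0.0, 0.786, 0.619, 0.0]
ft_force: [-3.9, 0.2, 5.7]
finger_gap: 0.625
grip_force: 34.3
```

Emit:
arm_command(series=[[0, 0, 0, 0, 0, 0], [0, 0, 0, 0, 0, 0], [0, 0, 0, 0, 0, 0], [0, 0, 0, 0, 0, 0], [0, 0, 0, 0, 0, 0], [0, 0, 0, 0, 0, 0]], claw=0.8)

```text
time: 7.85
tool_pos: [0.5283, 0.3031, 0.2127]
orientation: [0.0, 0.786, 0.619, -0.0]
ft_force: [0.0, -0.6, 0.6]
finger_gap: 0.904
grip_force: 0.0
```

```bash
python3 st.py; python3 - <<'E'
from h import *
import pickle
w=grab("wrist");pickle.dump(w,open("w3.pkl","wb"))
E
python3 m1.py w3.pkl|grep -v "^[0-9]* 0.0"
```

```text
7.85 [0.5283 0.3031 0.2127] yaw -13.57 F tool [-0.54  0.18 -0.59] M tool [-0.013 -0.051 -0.046] 0.9042446851969008 0.0
cheek L top s -26.848534286968448 23.52658780596239 y 34.56816746605345 41.143004143906126 z 70.4861034889286
axle 594 s -12.0 12.0 y 34.7 41.1 z max 72.6
spacer 81 s 9.8 11.9 y 21.0 22.6 z max 136.3
reel 22283 s -30.0 30.0 y -20.0 20.0 z max 135.4
-20 -0.2 82.2 764
-15 1.9 82.8 1420
-10 -0.6 81.8 1086
-5 -1.0 82.5 1094
0 -1.0 81.6 1158
5 -1.2 82.3 1181
10 -1.4 128.1 5078
15 -0.0 133.4 4707
25 6.3 136.9 90
30 -2.5 66.4 43
35 -1.6 72.6 695
40 -1.9 72.8 1365
45 -3.3 66.2 57
50 -3.3 67.1 107
55 -3.1 65.6 7
```

Emit:
arm_command(series=[[0, 0, -0.02, 0, 0, 0], [0, 0, -0.08, 0, 0, 0], [0, 0, -0.16, 0, 0, 0], [0, 0, -0.26, 0, 0, 0], [0, 0, -0.35, 0, 0, 0], [0, 0, -0.35, 0, 0, 0]], claw=1)

```text
time: 8.5
tool_pos: [0.529, 0.3036, 0.3585]
orientation: [0.001, 0.786, 0.619, 0.004]
ft_force: [0.7, 0.6, 0.3]
finger_gap: 1.0
grip_force: 0.0
```

```bash
cat > m2.py <<'E'
from h import *
import pickle,sys
s=observe();w=grab("wrist");pickle.dump(w,open(sys.argv[1],"wb"));P=cloud(w)
yaw=np.radians(-16.5);ex=np.array([np.cos(yaw),np.sin(yaw),0]);ey=np.array([-ex[1],ex[0],0]);O=np.array([.5275,.3024,0])
S=np.stack([(P-O)@ex,(P-O)@ey,P[...,2]],-1)*1000
F=w["frame"].astype(int);B,G,Rr=[F[...,i] for i in range(3)]
for n in(38,-38):
    top=(B>Rr+20)&(abs(S[...,2]-70.5)<4)&(abs(S[...,1]-n)<8)&(abs(S[...,0])<36)
    q=S[top];print("cheek",n,"s",q[:,0].min().round(1),q[:,0].max().round(1),"mid",((q[:,0].min()+q[:,0].max())/2).round(2),"y",q[:,1].min().round(1),q[:,1].max().round(1),"z",np.median(q[:,2]).round(1))
for n in[(44,56),(23,29),(-29,-23),(-56,-44)]:
    k=(S[...,1]>n[0])&(S[...,1]<n[1])&(S[...,2]>35)&(abs(S[...,0])<14)&(B<Rr+25);q=S[k]
    if len(q):print(n,len(q),"s mid",((q[:,0].min()+q[:,0].max())/2).round(1),"width",np.ptp(q[:,0]).round(1),"z top",np.percentile(q[:,2],[80,90,95,100]).round(1),"yrange",q[:,1].min().round(1),q[:,1].max().round(1))
k=(abs(S[...,1])<17)&(abs(S[...,0])<30)&(S[...,2]>40)&(S[...,2]<100);q=S[k];print("wire top",np.percentile(q[:,2],[95,99]))
for a in(-17,-10,-3,4,11): 
    r=q[(q[:,1]>a)&(q[:,1]<a+6)];print(a,np.percentile(r[:,2],95).round(1),end="; ")
print()
cv2.imwrite("pics/"+sys.argv[1].replace("pkl","png"),cv2.resize(w["frame"][60:330,130:390],None,fx=3 if 0 else 2.2,fy=2.2,interpolation=cv2.INTER_CUBIC))
E
python3 m2.py w4.pkl; python3 st.py
```

```text
cheek 38 s -26.2 22.1 mid -2.03 y 34.9 40.9 z 70.9
cheek -38 s -22.7 26.8 mid 2.02 y -41.1 -34.3 z 70.5
(44, 56) 187 s mid 1.7 width 22.2 z top [65.2 65.6 65.9 67. ] yrange 44.0 53.4
(23, 29) 147 s mid 1.2 width 25.6 z top [280.8 281.7 281.9 282.3] yrange 23.0 28.9
(-29, -23) 5 s mid 1.6 width 4.4 z top [65.4 65.5 65.6 65.6] yrange -28.9 -28.3
(-56, -44) 151 s mid 1.2 width 13.0 z top [64.3 64.7 65.1 66.4] yrange -53.6 -44.1
wire top [81.05998774 82.12269085]
-17 81.0; -10 80.9; -3 81.1; 4 80.9; 11 81.7; 
8.55 [0.5288 0.3034 0.3557] yaw -13.57 F tool [0.6  0.35 0.9 ] M tool [-0.023  0.     0.056] 1.0004608067092318 0.0
```

View pics/w4.png

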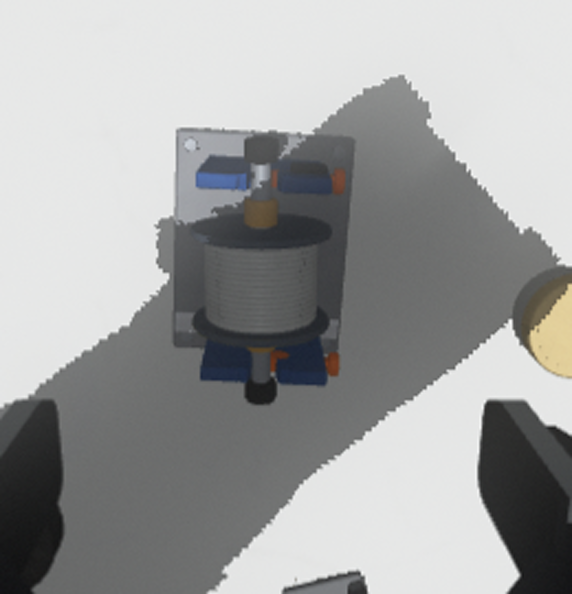

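The reel lies level in both slots: axle at (262,180) in the left slot and (262,365) in the right, caps equally high. I'll shut the fingers, go above the reel's centre, then press.

```bash
python3 - <<'E'
from h import *
plan([.5274,.3029,.268],np.radians(-13.6))
E
```

```text
row [-0.0029 -0.0038  0.2193] [ 0.0023 -0.0022  0.0003] dist 0.088 q6 2.329
```

Emit:
arm_command(series=[[-0.003, -0.004, 0, 0, 0, 0], [-0.003, -0.004, 0, 0, 0, 0], [-0.003, -0.004, 0.04, 0, 0, 0], [-0.003, -0.004, 0.09, 0, 0, 0], [-0.003, -0.004, 0.14, 0, 0, 0], [-0.003, -0.004, 0.18, 0, 0, 0], [-0.003, -0.004, 0.2, 0, 0, 0], [-0.003, -0.004, 0.21, 0, 0, 0], [-0.003, -0.004, 0.21, 0, 0, 0], [-0.003, -0.004, 0.21, 0, 0, 0]], claw=-1, newtons=20)

```text
time: 9.55
tool_pos: [0.5266, 0.3024, 0.2693]
orientation: [0.0, 0.786, 0.619, 0.0]
ft_force: [-0.3, -0.1, -0.6]
finger_gap: -0.005
grip_force: 0.0
```

```bash
python3 st.py
```

```text
9.55 [0.5266 0.3024 0.2693] yaw -13.57 F tool [-0.16 -0.31  0.59] M tool [-0.013  0.027  0.012] -0.00469223236393228 0.0
```

Emit:
arm_command(series=[[0.0017, 0.0016, 0.006, 0, 0, 0], [0.0017, 0.0016, 0.012, 0, 0, 0], [0.0017, 0.0016, 0.018, 0, 0, 0], [0.0017, 0.0016, 0.0215, 0, 0, 0], [0.0017, 0.0016, 0.0215, 0, 0, 0]])

```text
time: 10.05
tool_pos: [0.5271, 0.3028, 0.2598]
orientation: [-0.0, 0.786, 0.619, -0.0]
ft_force: [0.5, -0.5, 0.2]
finger_gap: -0.002
grip_force: 0.0
```

Emit:
arm_command(series=[[0, 0, 0.0025, 0, 0, 0], [0, 0, 0.005, 0, 0, 0], [0, 0, 0.005, 0, 0, 0]])

```text
time: 10.35
tool_pos: [0.5272, 0.3029, 0.258]
orientation: [0.0, 0.786, 0.619, 0.0]
ft_force: [0.4, 0.8, 0.7]
finger_gap: 0.003
grip_force: 0.0
```

Emit:
arm_command(series=[[0, 0, 0.002, 0, 0, 0], [0, 0, 0.004, 0, 0, 0], [0, 0, 0.004, 0, 0, 0]])

```text
time: 10.65
tool_pos: [0.5275, 0.3029, 0.2574]
orientation: [0.0, 0.786, 0.619, 0.001]
ft_force: [-0.9, -1.2, 9.8]
finger_gap: 0.0
grip_force: 5.2
```

Emit:
arm_command(series=[[0, 0, 0.001, 0, 0, 0], [0, 0, 0.0025, 0, 0, 0], [0, 0, 0.0025, 0, 0, 0]])

```text
time: 10.95
tool_pos: [0.5276, 0.3031, 0.2568]
orientation: [0.0, 0.786, 0.619, 0.001]
ft_force: [-0.9, -0.1, 12.0]
finger_gap: -0.002
grip_force: 6.0
```

```bash
python3 st.py
```

```text
10.95 [0.5276 0.3031 0.2568] yaw -13.57 F tool [ -0.31  -0.82 -11.98] M tool [ 0.246 -0.072  0.039] -0.0018305950321257046 5.967073243300547
```

Emit:
arm_command(series=[[0, 0, 0.001, 0, 0, 0], [0, 0, 0.0025, 0, 0, 0], [0, 0, 0.0025, 0, 0, 0]])

```text
time: 11.25
tool_pos: [0.5277, 0.3033, 0.2558]
orientation: [-0.0, 0.786, 0.619, 0.001]
ft_force: [-0.4, 2.0, 10.8]
finger_gap: -0.002
grip_force: 5.7
```

Emit:
arm_command(series=[[0, 0, 0.001, 0, 0, 0], [0, 0, 0.0025, 0, 0, 0], [0, 0, 0.0025, 0, 0, 0]])

```text
time: 11.55
tool_pos: [0.5277, 0.3034, 0.2547]
orientation: [-0.0, 0.786, 0.619, 0.001]
ft_force: [-0.0, 2.5, 9.9]
finger_gap: -0.004
grip_force: 4.9
```

```bash
python3 st.py
```

```text
11.55 [0.5277 0.3034 0.2547] yaw -13.56 F tool [ 2.5  -0.6  -9.88] M tool [ 0.092  0.504 -0.04 ] -0.0036965210402281202 4.909666997700697
```

Emit:
arm_command(series=[[0, 0, 0.001, 0, 0, 0], [0, 0, 0.0025, 0, 0, 0], [0, 0, 0.004, 0, 0, 0], [0, 0, 0.004, 0, 0, 0]])

```text
time: 11.95
tool_pos: [0.5277, 0.3034, 0.2529]
orientation: [-0.0, 0.786, 0.619, 0.001]
ft_force: [1.1, 3.6, 7.1]
finger_gap: 0.001
grip_force: 3.5
```

```bash
python3 st.py
```

```text
11.95 [0.5277 0.3034 0.2529] yaw -13.56 F tool [ 3.75  0.23 -7.13] M tool [-0.036  0.789 -0.021] 0.0010044736581252232 3.5322572689619847
```

```bash
python3 m2.py w5.pkl; python3 - <<'E'
from h import *
import pickle
for f in("w5.pkl",):
    w=pickle.load(open(f,"rb"));P=cloud(w)
    yaw=np.radians(-16.5);ex=np.array([np.cos(yaw),np.sin(yaw),0]);ey=np.array([-ex[1],ex[0],0]);O=np.array([.5275,.3024,0])
    S=np.stack([(P-O)@ex,(P-O)@ey,P[...,2]],-1)*1000
    for a in range(-20,60,4):
        k=(S[...,1]>a)&(S[...,1]<a+4)&(S[...,2]<100)&(S[...,2]>45)&(abs(S[...,0]+3)<6);q=S[k]
        if len(q)>3:print(a,np.percentile(q[:,2],95).round(1),len(q),end=" | ")
E
```

```text
cheek 38 s -26.6 23.5 mid -1.57 y 34.7 41.1 z 70.8
0 74.9 5 | 4 95.8 20 | 8 96.9 192 | 12 99.0 514 | 16 79.9 319 | 20 79.1 289 | 24 58.4 161 | 28 57.9 159 | 32 69.7 128 | 36 70.6 178 | 40 67.8 165 | 44 57.3 169 | 48 57.3 170 | 52 56.2 50 | Traceback (most recent call last):
  File "m2.py", line 9, in <module>
    q=S[top];print("cheek",n,"s",q[:,0].min().round(1),q[:,0].max().round(1),"mid",((q[:,0].min()+q[:,0].max())/2).round(2),"y",q[:,1].min().round(1),q[:,1].max().round(1),"z",np.median(q[:,2]).round(1))
                                 ~~~~~~~~~~^^
    return umr_minimum(a, axis, None, out, keepdims, initial, where)
ValueError: zero-size array to reduction operation minimum which has no identity
```

The left end leads (cap top at 57 mm, sloping down about 3°). I'll lift off, shift the press point 6 mm towards the right end and continue.

Emit:
arm_command(series=[[0, 0, -0.0125, 0, 0, 0], [-0.0075, 0, -0.02, 0, 0, 0], [-0.015, 0, -0.02, 0, 0, 0], [-0.015, 0, -0.01, 0, 0, 0], [-0.015, 0, -0.006, 0, 0, 0], [-0.015, 0, -0.003, 0, 0, 0], [-0.015, 0, -0.003, 0, 0, 0]])

```text
time: 12.7
tool_pos: [0.5258, 0.2971, 0.2528]
orientation: [-0.0, 0.786, 0.619, -0.0]
ft_force: [0.1, -0.1, -0.4]
finger_gap: 0.0
grip_force: 0.0
```

```bash
cat > m3.py <<'E'
from h import *
w=grab("wrist");P=cloud(w)
yaw=np.radians(-16.5);ex=np.array([np.cos(yaw),np.sin(yaw),0]);ey=np.array([-ex[1],ex[0],0]);O=np.array([.5275,.3024,0])
S=np.stack([(P-O)@ex,(P-O)@ey,P[...,2]],-1)*1000
for a in range(16,56,4):
        k=(S[...,1]>a)&(S[...,1]<a+4)&(S[...,2]<100)&(S[...,2]>40)&(abs(S[...,0]+3)<6);q=S[k]
        if len(q)>3:print(a,np.percentile(q[:,2],95).round(1),len(q),end=" | ")
E
python3 st.py; python3 m3.py
```

```text
12.7 [0.5258 0.2971 0.2528] yaw -13.56 F tool [-0.12  0.12  0.36] M tool [ 0.016 -0.033 -0.007] 0.0003476389136950473 0.0
16 75.9 186 | 20 75.9 363 | 24 54.4 156 | 28 53.7 145 | 32 69.0 116 | 36 71.0 188 | 40 67.3 178 | 44 52.1 162 | 48 51.7 178 | 52 51.2 12 |
```

Left end is home (cap top 51.7 mm). The right is still up, so press on.

Emit:
arm_command(series=[[0, 0, 0.002, 0, 0, 0], [0, 0, 0.004, 0, 0, 0], [0, 0, 0.006, 0, 0, 0], [0, 0, 0.006, 0, 0, 0]])

```text
time: 13.15
tool_pos: [0.5259, 0.297, 0.2511]
orientation: [0.0, 0.786, 0.619, 0.0]
ft_force: [-1.1, -1.7, 5.4]
finger_gap: 0.002
grip_force: 2.7
```

```bash
python3 st.py; python3 m3.py
```

```text
13.15 [0.5259 0.297  0.2511] yaw -13.57 F tool [-1.87 -0.69 -5.42] M tool [ 0.09  -0.371 -0.022] 0.0017342359826531518 2.6529242591641378
16 75.6 186 | 20 75.7 364 | 24 54.6 156 | 28 53.4 153 | 32 68.3 122 | 36 70.8 188 | 40 68.0 186 | 44 52.1 173 | 48 51.6 175 | 52 50.8 16 |
```

Emit:
arm_command(series=[[0, 0, 0.001, 0, 0, 0], [0, 0, 0.0025, 0, 0, 0], [0, 0, 0.0025, 0, 0, 0]])

```text
time: 13.5
tool_pos: [0.5259, 0.2969, 0.2502]
orientation: [0.0, 0.786, 0.619, 0.0]
ft_force: [-0.3, -2.7, 7.9]
finger_gap: 0.002
grip_force: 3.6
```

Emit:
arm_command(series=[[0, 0, 0.001, 0, 0, 0], [0, 0, 0.0025, 0, 0, 0], [0, 0, 0.0025, 0, 0, 0]])

```text
time: 13.8
tool_pos: [0.5259, 0.2968, 0.249]
orientation: [0.0, 0.786, 0.619, 0.0]
ft_force: [-1.1, -3.2, 6.5]
finger_gap: -0.001
grip_force: 2.9
```

```bash
python3 st.py; python3 m3.py
```

```text
13.8 [0.5259 0.2968 0.249 ] yaw -13.58 F tool [-3.37 -0.32 -6.45] M tool [ 0.088 -0.769 -0.058] -0.0011487301496589605 2.9449667751259767
16 75.0 176 | 20 74.7 391 | 24 53.4 159 | 28 53.1 158 | 32 69.4 123 | 36 70.6 192 | 40 68.1 193 | 44 52.2 160 | 48 51.9 176 | 52 51.4 58 |
```

Slope is shrinking. Continue in small steps.

Emit:
arm_command(series=[[0, 0, 0.001, 0, 0, 0], [0, 0, 0.0025, 0, 0, 0], [0, 0, 0.004, 0, 0, 0], [0, 0, 0.004, 0, 0, 0]])

```text
time: 14.25
tool_pos: [0.5258, 0.297, 0.247]
orientation: [-0.0, 0.786, 0.619, -0.0]
ft_force: [0.6, 0.3, -0.1]
finger_gap: -0.0
grip_force: 0.0
```

Emit:
arm_command(series=[[0, 0, 0.001, 0, 0, 0], [0, 0, 0.0025, 0, 0, 0], [0, 0, 0.0025, 0, 0, 0]])

```text
time: 14.55
tool_pos: [0.5258, 0.2971, 0.2459]
orientation: [-0.0, 0.786, 0.619, -0.0]
ft_force: [-0.1, 0.5, -0.8]
finger_gap: 0.001
grip_force: 0.0
```

```bash
python3 st.py; python3 m3.py
```

```text
14.55 [0.5258 0.2971 0.2459] yaw -13.56 F tool [ 0.5  -0.26  0.78] M tool [ 0.036  0.008 -0.033] 0.0012558186525691935 0.0
16 73.7 397 | 20 71.4 215 | 24 52.9 162 | 28 52.5 167 | 32 69.8 120 | 36 71.0 200 | 40 67.9 195 | 44 52.9 159 | 48 53.0 184 | 52 52.5 86 |
```

Snapped through: the force is gone and the axle is level. I'll press once gently at the centre to confirm it's on the floor.

Emit:
arm_command(series=[[0.0075, 0, -0.004, 0, 0, 0], [0.015, 0, -0.002, 0, 0, 0], [0.015, 0, 0.001, 0, 0, 0], [0.015, 0, 0.0035, 0, 0, 0], [0.015, 0, 0.005, 0, 0, 0], [0.015, 0, 0.005, 0, 0, 0]])

```text
time: 15.2
tool_pos: [0.5276, 0.303, 0.2449]
orientation: [0.0, 0.786, 0.619, 0.001]
ft_force: [0.1, -1.2, 10.6]
finger_gap: -0.003
grip_force: 5.1
```

Emit:
arm_command(series=[[0, 0, 0.001, 0, 0, 0], [0, 0, 0.002, 0, 0, 0], [0, 0, 0.002, 0, 0, 0]])

```text
time: 15.5
tool_pos: [0.5277, 0.303, 0.2448]
orientation: [0.0, 0.786, 0.619, 0.001]
ft_force: [-1.9, -2.3, 17.5]
finger_gap: 0.003
grip_force: 8.9
```

```bash
python3 st.py
```

```text
15.5 [0.5277 0.303  0.2448] yaw -13.58 F tool [ -2.6   -1.24 -17.5 ] M tool [ 0.238 -0.65  -0.019] 0.002551933759765092 8.924816126163932
```

Hard stop at 13 mm below first contact. Retreat and look.

Emit:
arm_command(series=[[0, 0, -0.02, 0, 0, 0], [0, 0, -0.08, 0, 0, 0], [0, 0, -0.16, 0, 0, 0], [0, 0, -0.24, 0, 0, 0], [0, 0, -0.28, 0, 0, 0], [0, 0, -0.28, 0, 0, 0], [0, 0, -0.28, 0, 0, 0], [0, 0, -0.28, 0, 0, 0], [0, 0, -0.28, 0, 0, 0]], claw=1)

```text
time: 16.4
tool_pos: [0.527, 0.3027, 0.3542]
orientation: [-0.0, 0.786, 0.619, -0.001]
ft_force: [0.6, -0.2, 0.0]
finger_gap: 1.001
grip_force: 0.0
```

```bash
sed -i 's/z"\?>35/&/;s/(abs(S\[...,0\])<14)/(abs(S[...,0])<12)\&(S[...,2]<70)/' m2.py; python3 m2.py w6.pkl; python3 st.py
```

```text
cheek 38 s -26.3 22.7 mid -1.81 y 34.9 41.0 z 70.9
cheek -38 s -22.8 26.7 mid 1.96 y -40.8 -34.0 z 70.6
(44, 56) 176 s mid 0.4 width 19.4 z top [52.1 52.5 53.1 60.1] yrange 44.0 53.7
(23, 29) 108 s mid -2.0 width 12.4 z top [52.  52.2 52.9 53.9] yrange 23.0 29.0
(-29, -23) 19 s mid 1.3 width 10.0 z top [52.  52.2 52.6 53.2] yrange -29.0 -27.1
(-56, -44) 113 s mid 1.5 width 12.2 z top [51.8 52.2 52.4 52.9] yrange -53.3 -44.1
wire top [68.49020079 71.15650894]
-17 70.6; -10 68.2; -3 68.2; 4 68.3; 11 68.5; 
16.45 [0.527  0.3028 0.3544] yaw -13.57 F tool [-0.43 -0.49 -0.25] M tool [0.042 0.044 0.014] 0.9965493528287219 0.0
```

View pics/w6.png

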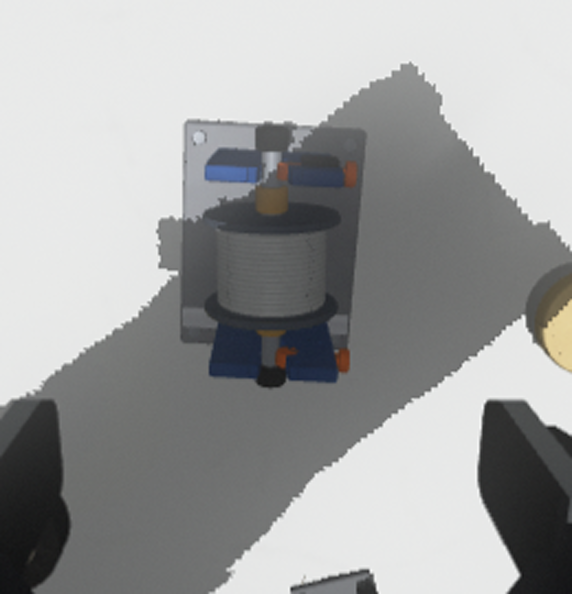

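Both caps are at 52 mm (axle centre about 45 to 46 mm, level). The orange catches lie over the axle at (284,170) and (285,357), so both ends are home. Handing in.

```bash
python3 -c "
from workcell import *
print(sign_off())"
```

```text
the job is handed in; nothing more can be done
None
```

The reel is in the blue stand with both axle ends snapped under their catches, level on the slot floors by the wrist camera's depth readings, and handed in at about 16.5 s; on the way down the left end snapped home first, so I pressed nearer the right end to seat it.

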